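# Book in a seed jar and hold a spring clip open over its delivery card

### The arm

A 6-joint arm with a two-finger parallel gripper is mounted at the origin on the work surface. World frame = base frame: x ahead of the robot, y to its left, z up, the work surface at z = 0. Lengths are in m, angles in rad, forces in N, time in s.
With the tool pointing down it reaches from about 0.275 to 0.85 m from the base axis. Payload 5.2 kg.
Tool frame: the origin (TCP) lies between the finger pads, 19 mm behind the fingertips; this is the grasp point; z points along the fingers, y is the line along which they close (so a half turn about z gives the same grasp; the last joint's range is limited). The gripper opens to 85 mm and grips with 20 to 120 N. Pads are 22 mm wide; open, the fingers measure 114 mm over their backs; the gripper's body (76 mm by 85 mm) begins 54 mm behind the grasp point. The pads swing forward as they close: fully open they stand 13 mm farther back than shut.
Start: joints at [-1.525, 0.259, 1.535, -0, 1.348, -0.203], TCP at [0.135, -0.533, 0.25] pointing down, gripper open.
Joint ranges: [-3.14, 3.14], [-0.91, 2.08], [0.19, 2.58], [-1.22, 4.36], [0.22, 2.71], [-3.12, 3.12]. Speed limits (rad/s): [2.57, 2.57, 3.14, 3.14, 3.14, 3.14].

### API

Orientations are given as [roll, pitch, yaw] about the fixed x, y, z axes, in that order (R = Rz(yaw) Ry(pitch) Rx(roll)).
In Python, from workcell import ctrl gives the robot as it stands.
- The arm moves only by the tool step_arm, never from a script. Its arguments are lists of equal length, an entry for each row: "slide": the shift along the tool's x, y, z each as a share of 25 mm, from -1 to 1, a list of three; "turn": the turn, a rotation vector about the tool's x, y, z each as a share of 0.5 rad, from -1 to 1, a list of three; "grip": the closure, from -1 (fully open) to 1 (shut). In form: {"slide": [[dx, dy, dz], ...], "turn": [[ax, ay, az], ...], "grip": [grip, ...]}. A call has 1 to 20 rows; each row shifts and turns the commanded pose from where the row before left it, along the tool's axes as they then stand; what a row does not reach is not made up. A row lasts 1/8 s, in which the tool goes at most 62.5 mm and 10.7 degrees, less where a joint would pass 70% of its speed; a pose out of reach is approached as far as the arm can. A call with a number of a shift or a turn outside -1 to 1 is refused whole. A call with a gripper value outside its range is refused whole. The fingers move at their own pace and stop on an object; "force" is the grip in N (left out, the last holds). Time passes only in rows, so rows that do not move let the fingers close. It gives the time, the measured TCP pose, the force, the opening and the grip force at its end, in the units of the state.
- ctrl.get_state(): the state, without advancing time (a new reading comes with each control period).
- ctrl.snapshot(name): name is "scene" or "top" or "wrist"; returns the picture (384x512x3 uint8, red, green, blue); there is no depth.
- ctrl.get_calibration(name): a dict with "vfov" (degrees; the focal length in pixels is half the picture's height over the tangent of half this angle, whatever the lens; pixels are square), "cx", "cy" (the principal point, pixels), "k1" (the pictures are not rectified: a ray, as slopes to the right and down, at radius r is drawn at 1 + k1 r^2 times it, then the intrinsics apply), "world_from_camera" (4x4, takes a point from camera to world coordinates). Camera axes: x right, y up, looking along -z (the intrinsics and any distortion apply to the point x, -y, -z); pixel columns grow to the right and rows downward; lengths in m; the calibration is good to about 2 mm. A picture is of the moment at which its call begins: read the wrist's pose just before it. get_calibration takes no time and is no camera call; for the wrist camera it gives the pose at the moment of the call.
- ctrl.close_job(): hands the job in; it is judged then, once.
Trained networks look in the newest picture that a camera, given by its name, has taken for a name from the list of things; names that differ only in an ending like _2 or _b are one class to them, and where a whole thing is asked for, a point or a joint stands for the part that bears it (a point fixed in the world has none). Each returns a list of dicts, best first, with "confidence" (0 to 1); they miss things now and then, are a little off and sometimes report something else, mostly with a low value. They report only what shows in the picture. A call takes as long as a camera call.
- ctrl.silhouettes(name, camera): "mask" (384x512 bool, what is visible of it) and "box" ([left, top, width, height] in pixels, round what is visible of it).
The state is a dict: "time_s": time; "qpos": joint angles; "qvel": joint speeds; "joint_torque": joint torques, N m; "eef_pos": TCP position; "tcp_rot": TCP orientation; "contact_force": force on the tool from outside, world axes, zero at the start; "torque": the same for the moment, N m; "grip_width": opening from 0.0 (shut) to 1.0 (fully open); "grip_force": force on a finger pad.
Only numpy, scipy, OpenCV 4.12 (cv2) and the standard library are available. Lean on these libraries where they do the work, as an engineer would, in place of code of your own. Each camera call takes 0.05 s, during which the arm holds its last target. There are 200 camera calls.

### The job

Book in the seed delivery: turn the metal seed jar on its spot until its raised label faces the scanner's window squarely, and leave it standing there. Then take the spring clip off its rail by squeezing its two handles together, and bring it down over the middle of the upright card's top edge, ready to clip: squeezed right open, square to the card, one jaw on each side with the jaw tips about a finger's width (15 to 20 mm) below the edge, and touching the card nowhere. Finish while still holding it gaping there: do not let it close or let go, and leave the other things on the bench undisturbed.

Things in the scene. Friction and masses are not known exactly. Their poses are not given: they have to be found in the camera images.
- jar: seed jar, loose, 0.15 to 0.3 kg: metal cylinder 56 mm across, 84 high, with a grey lid 58 across up to 110. Origin at the centre of its underside, z up, x out through the middle of the label. Stands on the scanner's 6 mm base plate, label turned 0.8 to 2.2 rad counter-clockwise (from above) from the window's direction. Grip it across the lid, about 98 above its underside
- jar_label (a point): middle of the raised paper label (30 wide, 42 high, with bars), on its outer face: 31 mm from the jar's axis, 42 above its underside; it stands 3 proud of the jar. A small white rib on the lid (to 115 high) runs from near the middle out towards the label's side
- scanner: the scan station, fixed: a black base plate 175 x 90 x 6 with a round outlined spot for the jar and a grey scanner block (50 deep, 70 wide, its top 80 above the bench) at one end. Origin at the jar's spot, at bench height; x points level from the spot to the scanner's window, z up. The jar's right heading is its x axis along this x axis
- scanner_window (a point): middle of the scanner's window, on the block's face towards the jar: 78 mm along the station's x from the jar's spot, 47 mm above the bench
- clip: dark steel spring clip, loose, 64 g: two handles above a round pin (9 thick, 28 long), two jaws below, biting a 4 mm rail. Origin on the pin's axis, 79.5 mm above the bench at the start; x along the pin, z up to the handles, handles to +y and -y. The pin rests on the rail's top edge and the jaws reach 36 below the pin's axis: open, it lifts off straight up by 40
- clip_grip (a point): where the TCP belongs for squeezing, closing along the clip's y: 34 mm above the pin's axis. Handles: flat plates 24 wide (along x), 3 thick, leaning out: at the start tops 52 apart outside, 43 above the pin; squeezed fully they stand upright, parallel, 26 over the outside, 5 to 49 above the pin
- clip_lever (a joint): opening angle of one handle (the other mirrors it), rad: 0 biting the rail, -0.04 shut empty, 0.31 squeezed fully open, at a hard stop. The spring takes about 4 N on each handle at the start and 9 N at the stop; 25 to 40 N of grip is fine
- clip_mouth (a point): midway between the jaw tips as they are when open: 33 mm straight below the pin's axis, moving with the clip. Squeezed open, the jaw tips are 24 apart inside; 14 below the pin the gap is 17
- rail: the clip's rail, fixed: a wooden base 110 x 70 x 12 with an upright aluminium plate on it, 90 long (along x), 4 thick, top edge 75 above the bench. Origin at the centre of its underside, z up
- card: the delivery card, fixed: a stiff white card 100 wide (along x), 3 thick (along y), standing upright in a wooden foot 120 x 60 x 20; its top edge is 115 above the bench. Origin at the centre of the foot's underside, z up
- card_edge (a point): middle of the card's top edge, 115 above the bench; axes as the card's
- pot: bystander, loose: small open terracotta pot, rim 62 across, 55 high, origin at the centre of its underside; leave it where it is
- seed_tin: bystander, loose: small closed green tin box, 50 x 35 x 30 high, origin at the centre of its underside; leave it where it is
- plug_pot: bystander, loose: small square open black pot, 45 x 45 x 45 high, origin at the centre of its underside; leave it where it is
- bottle: bystander, loose: closed green bottle, 56 across, 160 high, origin at the centre of its underside; leave it where it is
- mug: bystander, loose: white mug, 72 across, 85 high, handle to its +y, origin at the centre of its underside; leave it where it is
- brush: bystander, loose: hand brush lying on the bench, origin under its middle, along its x; leave it where it is

How it is judged:
On the way, in this order (a step that is already met when the one before it is completed fails the run):
1. the jar stands on its spot, let go, its label facing the scanner's window (angle between the x axis of jar and the x axis of scanner, either way round below 0.26 rad and horizontal distance between jar_label and scanner_window below 0.07 m and horizontal distance between jar and scanner below 0.02 m and angle between jar's own z axis and vertical below 0.1 rad and linear speed of jar below 0.02 m/s and contact force between the fingers and jar below 0.2 N), for 0.2 s.
2. the clip is squeezed open and lifted clear of its rail (value of joint clip_lever above 0.25 rad and contact force between the fingers and clip above 3 N and contact force between clip and rail below 0.1 N and height (world z) of clip above 0.11 m), for 0.2 s.
At the end, for the whole second after the job is handed in: Clip held squeezed over 0.25 rad, touching neither card nor rail: jaw-tip midpoint within 25 mm of the edge's middle, 7 mm of the card's plane, 7 to 26.5 mm below the edge; square to 0.25 rad, upright to 0.2. Jar let go, within 20 mm of its spot, label to the window within 0.26 rad (all of step 1 and value of joint clip_lever above 0.25 rad and contact force between the fingers and clip above 3 N and contact force between clip and rail below 0.1 N and x of clip_mouth in the frame of card_edge between -0.025 and 0.025 m and y of clip_mouth in the frame of card_edge between -0.007 and 0.007 m and z of clip_mouth in the frame of card_edge between -0.0265 and -0.007 m and angle between the x axis of clip and the x axis of card, either way round below 0.25 rad and angle between clip's own z axis and vertical below 0.2 rad and contact force between clip and card below 0.3 N and linear speed of clip below 0.03 m/s); the arm keeps its last pose, push and grip.
It fails at once if a bystander is moved by more than 30 mm (distance of any of pot, seed_tin, plug_pot, bottle, mug, brush from where it was at the start of the episode above 0.03 m).
It also fails if it takes over 45 s, if anything falls off the work surface, if the arm or the gripper's body presses on something with over 40 N, if the wrist force passes 120 N, or if a joint passes its speed limit or range.

## Working session

There is one attempt and no reset: what is moved stays moved. The work goes in short steps, Python scripts to look and compute and a tool call to move; the robot and the scene stay as the last step left them, time stands still between calls to the robot, and variables do not carry over. Pictures are saved under pics/ and viewed, at most 12 in all, crops included, and the job is handed in when it is done.

Besides the shell and the picture viewer there is one more tool, called after "Emit:" as name(argument=value, ...), one argument or row to a line, values as JSON. step_arm: Moves the arm, as the interface text tells. Its arguments: {"type":"object","properties":{"slide":{"type":"array"},"turn":{"type":"array"},"grip":{"type":"array"},"force":{"type":"number"}},"required":["slide","turn","grip"]}

```bash
mkdir -p pics; cat > h.py <<'E'
import numpy as np, cv2
from workcell import ctrl
def K(c):
    f=192/np.tan(np.radians(c['vfov'])/2); return f
def proj(c,P):
    T=np.linalg.inv(np.array(c['world_from_camera'])); p=np.atleast_2d(P)@T[:3,:3].T+T[:3,3]
    s=np.c_[p[:,0]/-p[:,2],-p[:,1]/-p[:,2]]; r2=(s**2).sum(1,keepdims=True)
    return s*(1+c['k1']*r2)*K(c)+[c['cx'],c['cy']]
def ray(c,uv):
    d=(np.atleast_2d(uv)-[c['cx'],c['cy']])/K(c); s=d.copy()
    for _ in range(20): s=d/(1+c['k1']*(s**2).sum(1,keepdims=True))
    T=np.array(c['world_from_camera']); v=np.c_[s[:,0],-s[:,1],-np.ones(len(s))]@T[:3,:3].T
    return T[:3,3],v
def atz(c,uv,z):
    o,v=ray(c,uv); return (o+v*((z-o[2])/v[:,2])[:,None])
def snap(n,f=None):
    c=ctrl.get_calibration(n); im=ctrl.snapshot(n)
    if f: cv2.imwrite('pics/'+f,im[:,:,::-1])
    return c,im
E
python3 - <<'E'
from h import *
cs={}
for n in('scene','top'):
    c,im=snap(n,n+'0.png'); print(n,np.round(np.array(c['world_from_camera']),3).tolist(),c['vfov'],c['k1'])
    for t in ['jar','jar_label','scanner','clip','rail','card','pot','seed_tin','plug_pot','bottle','mug','brush']:
        r=ctrl.silhouettes(t,n)
        for q in r[:2]:
            ys,xs=np.nonzero(q['mask']); print(t,round(q['confidence'],2),q['box'],round(xs.mean(),1),round(ys.mean(),1),atz(c,[[xs.mean(),ys.mean()]],0.05).round(3)[0] if n=='top' else '')
a=cv2.imread('pics/top0.png');cv2.imwrite('pics/top0b.png',cv2.resize(a,(800,600),interpolation=cv2.INTER_CUBIC))
E
```

```text
scene [[-0.742, -0.526, 0.415, 1.162], [0.67, -0.586, 0.456, 0.64], [0.004, 0.617, 0.787, 1.152], [0.0, 0.0, 0.0, 1.0]] 44.51654615763532 0.04959571078493861
jar 0.68 [195.2, 104.9, 17.5, 36.1] 205.2 120.8 
jar_label 0.65 [198.0, 104.9, 21.0, 34.0] 205.2 120.6 
jar_label 0.45 [238.3, 252.2, 25.2, 46.2] 252.2 276.6 
scanner 0.98 [190.6, 130.0, 49.4, 32.0] 219.0 142.1 
clip 0.53 [255.5, 158.4, 14.6, 26.1] 262.4 171.4 
clip 0.51 [191.7, 129.3, 49.2, 33.8] 219.7 142.4 
rail 0.55 [249.6, 170.6, 38.5, 30.7] 269.5 186.4 
card 0.72 [302.1, 229.1, 44.8, 43.2] 325.7 248.8 
pot 0.78 [234.0, 179.3, 15.8, 26.4] 239.5 191.8 
seed_tin 0.48 [326.5, 224.2, 21.6, 12.0] 338.3 230.7 
plug_pot 0.77 [179.3, 138.5, 18.0, 19.7] 188.1 147.3 
bottle 0.74 [159.3, 175.0, 23.4, 43.8] 169.6 197.3 
mug 0.68 [239.5, 252.3, 24.6, 45.4] 252.4 276.6 
mug 0.54 [192.3, 127.7, 47.4, 34.6] 219.3 142.5 
brush 0.68 [175.6, 219.6, 58.1, 48.0] 204.7 245.4 
top [[-0.028, 0.985, -0.172, 0.421], [-1.0, -0.027, 0.008, 0.044], [0.003, 0.172, 0.985, 1.026], [0.0, 0.0, 0.0, 1.0]] 56.39824989784426 0.00695511240004564
jar 0.92 [376.8
[... 284 characters left out ...]
 0.33 [269.3, 208.2, 4.9, 9.6] 271.4 212.4 [0.534 0.004 0.05 ]
rail 0.91 [256.1, 201.0, 34.4, 45.7] 273.2 227.7 [0.492 0.    0.05 ]
card 0.83 [147.6, 194.3, 51.9, 36.5] 174.9 209.9 [0.548 0.268 0.05 ]
pot 0.25 [170.8, 227.7, 23.8, 18.8] 181.8 235.9 [0.477 0.248 0.05 ]
seed_tin 0.49 [169.9, 227.1, 23.9, 17.8] 182.0 235.9 [0.477 0.248 0.05 ]
plug_pot 0.67 [363.2, 181.1, 21.6, 17.3] 375.1 189.0 [ 0.591 -0.286  0.05 ]
bottle 0.71 [306.4, 105.8, 24.8, 35.2] 318.7 123.7 [ 0.785 -0.14   0.05 ]
bottle 0.54 [148.3, 193.4, 50.5, 36.3] 175.0 209.6 [0.549 0.267 0.05 ]
mug 0.88 [185.1, 117.2, 28.0, 39.8] 197.3 133.6 [0.765 0.207 0.05 ]
brush 0.77 [231.4, 122.6, 68.0, 17.4] 260.1 129.8 [0.771 0.028 0.05 ]
```

View pics/top0b.png

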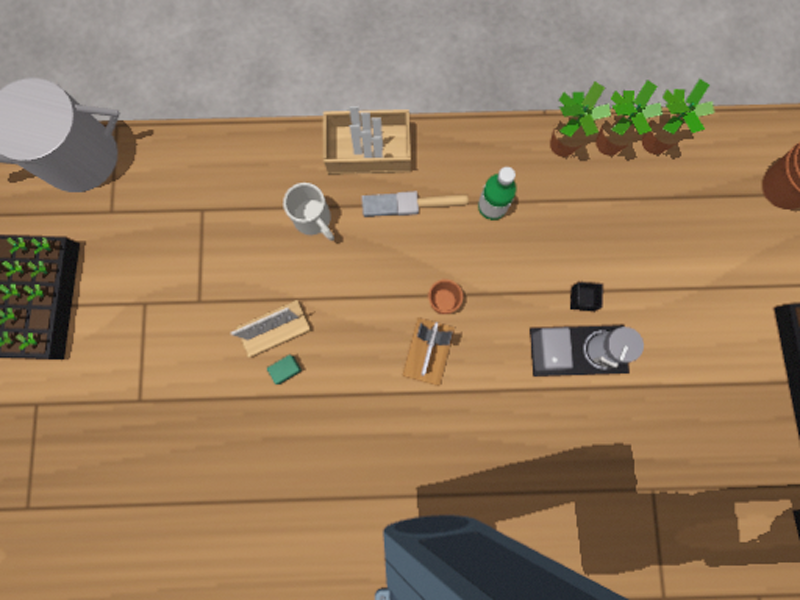

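```bash
python3 - <<'E'
from h import *
print(ctrl.get_state()['tcp_rot'],ctrl.get_calibration('wrist'))
c,im=snap('wrist','w0.png')
E
```

```text
[-3.14153884e+00 -8.60012307e-06  2.48761601e-01] {'vfov': 70.8482831440078, 'cx': 254.57049501212836, 'cy': 185.89118602269517, 'k1': -0.0008512552565110211, 'world_from_camera': array([[ 2.45600822e-01,  9.35999056e-01,  2.52162652e-01,
         1.99505967e-01],
       [-9.69371028e-01,  2.37203583e-01,  6.36731543e-02,
        -5.16580665e-01],
       [-2.15872091e-04, -2.60077348e-01,  9.65587762e-01,
         3.74477976e-01],
       [ 0.00000000e+00,  0.00000000e+00,  0.00000000e+00,
         1.00000000e+00]])}
```

View pics/w0.png

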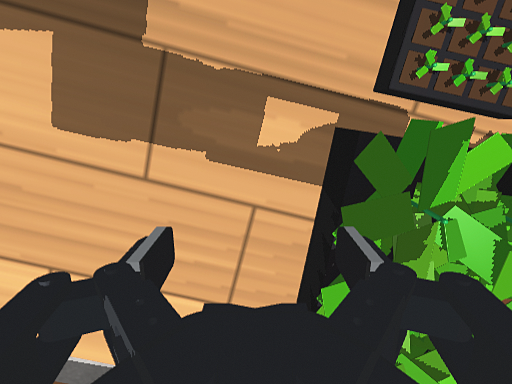

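The top view (800x600) shows the scanner block at (552,350), the jar lid at (625,345), the clip on its rail at (432,345) and the card at (268,325). The bystanders are around them: pot (446,297), tin (284,369), plug pot (586,296). The wrist view shows only bench and seedlings, so I'm moving over the jar.

Emit:
step_arm(
  slide=[
    [0.95, -0.42, -0.1],
    [0.95, -0.42, -0.1],
    [0.95, -0.42, -0.1],
    [0.95, -0.42, -0.1],
    [0.95, -0.42, -0.1],
    [0.95, -0.42, -0.1],
    [0.95, -0.42, 0],
    [0.95, -0.42, 0],
    [0.95, -0.42, 0],
    [0.95, -0.42, 0],
    [0.95, -0.42, 0],
    [0.95, -0.42, 0],
    [0.95, -0.42, 0],
    [0.95, -0.42, 0],
    [0, 0, 0],
  ],
  turn=[
    [0, 0, 0],
    [0, 0, 0],
    [0, 0, 0],
    [0, 0, 0],
    [0, 0, 0],
    [0, 0, 0],
    [0, 0, 0],
    [0, 0, 0],
    [0, 0, 0],
    [0, 0, 0],
    [0, 0, 0],
    [0, 0, 0],
    [0, 0, 0],
    [0, 0, 0],
    [0, 0, 0],
  ],
  grip=[-1, -1, -1, -1, -1, -1, -1, -1, -1, -1, -1, -1, -1, -1, -1],
)

```text
time_s: 3.22
eef_pos: [0.4225, -0.3077, 0.265]
tcp_rot: [-3.142, -0.0, 0.251]
contact_force: [0.2, -0.8, -0.6]
grip_width: 1.0
grip_force: 0.0
```

```bash
python3 - <<'E'
from h import *
import pickle
s=ctrl.get_state(); print(s['time_s'],s['eef_pos'],s['tcp_rot'],s['qpos'])
c,im=snap('wrist','w1.png')
for t in ['jar','jar_label','scanner','plug_pot']:
    for q in ctrl.silhouettes(t,'wrist')[:2]:
        ys,xs=np.nonzero(q['mask']); print(t,round(q['confidence'],2),q['box'],xs.mean().round(1),ys.mean().round(1))
pickle.dump(c,open('c1.pkl','wb'))
E
```

```text
3.225 [ 0.42246939 -0.30770517  0.26502621] [-3.14152710e+00 -2.94536668e-04  2.51301219e-01] [-8.43309135e-01  1.99233761e-01  1.57499122e+00  2.97966713e-04
  1.36729093e+00  4.76125754e-01]
jar 0.89 [249.4, 78.0, 65.2, 62.3] 284.9 109.6
jar_label 0.61 [257.9, 79.9, 59.1, 59.1] 285.1 109.2
scanner 0.61 [163.1, 46.9, 153.7, 101.7] 220.8 94.2
plug_pot 0.84 [255.5, 0.8, 50.5, 52.7] 277.7 24.0
```

View pics/w1.png

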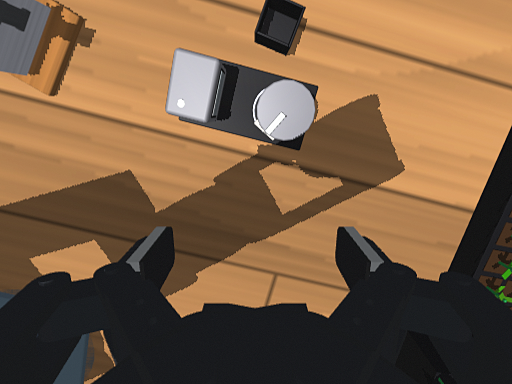

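Wrist view: lid centre is at about (285,109), and its rib runs from (284,116) to (267,134), towards the near side. The base plate's right corners are at (319,88) and (301,149); the scanner block is at (195,85).

```bash
python3 - <<'E'
from h import *
import pickle
c=pickle.load(open('c1.pkl','rb')); im=cv2.imread('pics/w1.png')
q=atz(c,[[319,88],[301,149],[180,121]],0.006); print(q.round(4))
e=q[0]-q[1]; print('plate width',np.linalg.norm(e),'x heading',np.degrees(np.arctan2(e[0],-e[1]))  )
# rotate e(from near to far edge) by +90 for scanner x (towards left)
h=np.arctan2(e[1],e[0])+np.pi/2; print('scanner yaw a',h)
e2=q[2]-q[1]; print('len',np.linalg.norm(e2),'scanner yaw b',np.arctan2(e2[1],e2[0]))
g=cv2.cvtColor(im,cv2.COLOR_BGR2HSV); m=((g[...,2]>215)&(g[...,1]<40)); m[:, :240]=0; m[:70]=0;m[150:]=0; m[:,320:]=0
ys,xs=np.nonzero(m); print('rib',len(xs),xs.min(),xs.max(),ys.min(),ys.max())
P=atz(c,np.c_[xs,ys],.121)[:,:2]; ce=P.mean(0); _,_,V=np.linalg.svd(P-ce); print(ce,np.arctan2(V[0][1],V[0][0]))
print('lid',atz(c,[[284.9,109.2]],.114))
o,v=ray(c,[[284.9,109.2]]);
c2=ctrl.get_calibration('top'); print('top lid px',proj(c2,atz(c,[[284.9,109.2]],.114)),'seen 625*.64,345*.64=400,220.8')
# two-view height
o2,v2=ray(c2,[[400,220.8]]); A=np.c_[v[0],-v2[0]]; t=np.linalg.lstsq(A,o2-o,rcond=None)[0]; print(o+v[0]*t[0],o2+v2[0]*t[1])
cv2.imwrite('pics/w1c.png',cv2.resize(im[40:160,160:330],(800,565),interpolation=cv2.INTER_CUBIC))
E
```

```text
[[ 0.5395 -0.3665  0.006 ]
 [ 0.4553 -0.3669  0.006 ]
 [ 0.4509 -0.1937  0.006 ]]
plate width 0.084213579677306 x heading 90.28281257677831
scanner yaw a 1.5757323374257273
len 0.1733148985709492 scanner yaw b 1.5965504591141715
rib 296 253 284 90 139
[ 0.48519603 -0.3033136 ] -2.234556451411058
lid [[ 0.49755816 -0.31888095  0.114     ]]
top lid px [[399.31490766 220.05983318]] seen 625*.64,345*.64=400,220.8
[ 0.49738335 -0.31844314  0.11833781] [ 0.49527655 -0.31873353  0.11828222]
```

View pics/w1c.png

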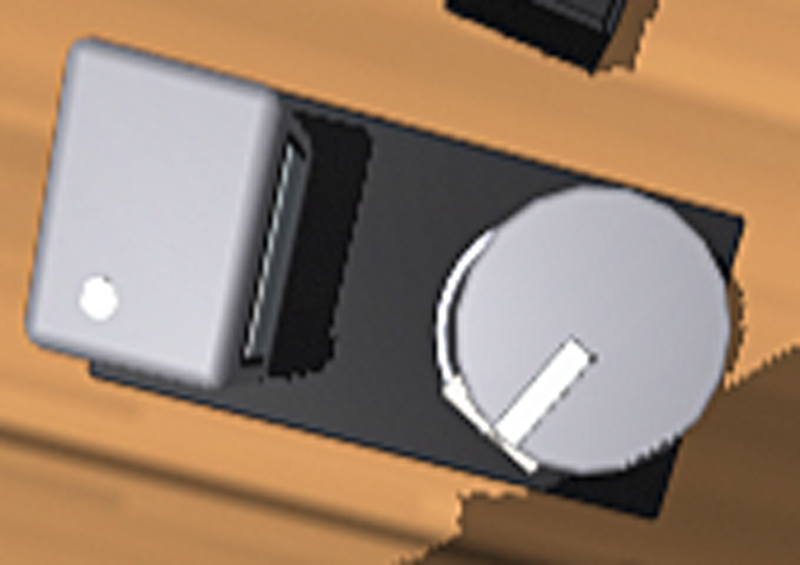

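```bash
python3 - <<'E'
from h import *
import pickle
c=pickle.load(open('c1.pkl','rb'))
f=lambda L:np.array(L)/4.706+[160,40]-0.4
q=atz(c,f([[742,217],[657,517],[92,370]]),0.006); print(q.round(4),np.linalg.norm(q[0]-q[1]),np.linalg.norm(q[2]-q[1]))
e=q[0]-q[1];print(np.arctan2(e[1],e[0])+np.pi/2);e=q[2]-q[1];print(np.arctan2(e[1],e[0]))
# window-side block top edge
b=atz(c,f([[278,95],[220,385]]),.078); e=b[0]-b[1]; print('block',b.round(4),np.arctan2(e[1],e[0])+np.pi/2)
r=atz(c,f([[583,352],[508,433]]),.121); e=r[1]-r[0]; print('rib',r.round(4),np.arctan2(e[1],e[0]))
l=atz(c,f([[450,385],[530,467]]),.069); e=l[1]-l[0]; print('label',l.round(4),np.linalg.norm(e),np.arctan2(e[1],e[0])-np.pi/2)
print('lid',atz(c,f([[594,330]]),.115))
E
```

```text
[[ 0.5417 -0.3634  0.006 ]
 [ 0.4541 -0.3647  0.006 ]
 [ 0.4543 -0.1919  0.006 ]] 0.08765774355922003 0.17278551904762185
1.5853185868589728
1.5697833291075785
block [[ 0.5301 -0.2404  0.078 ]
 [ 0.4644 -0.2407  0.078 ]] 1.5747313543481747
rib [[ 0.4923 -0.3182  0.121 ]
 [ 0.4728 -0.3076  0.121 ]] 2.6431515672333195
label [[ 0.4778 -0.294   0.069 ]
 [ 0.4635 -0.3183  0.069 ]] 0.028207475309768085 -3.6747262050052645
lid [[ 0.4972679  -0.31979023  0.115     ]]
```

Emit:
step_arm(
  slide=[
    [0.7, 0.3, 0],
    [0.7, 0.3, 0],
    [0.7, 0.3, 0],
    [0.7, 0.3, 0],
    [0, 0, 0.92],
    [0, 0, 0.92],
    [0, 0, 0.92],
    [0, 0, 0.92],
    [0, 0, 0.92],
    [0, 0, 0.92],
    [0, 0, 0.92],
    [0, 0, 0],
    [0, 0, 0],
    [0, 0, 0],
    [0, 0, 0],
    [0, 0, 0],
  ],
  turn=[
    [0, 0, 0],
    [0, 0, 0],
    [0, 0, 0],
    [0, 0, 0],
    [0, 0, 0],
    [0, 0, 0],
    [0, 0, 0],
    [0, 0, 0],
    [0, 0, 0],
    [0, 0, 0],
    [0, 0, 0],
    [0, 0, 0],
    [0, 0, 0],
    [0, 0, 0],
    [0, 0, 0],
    [0, 0, 0],
  ],
  grip=[-1, -1, -1, -1, -1, -1, -1, -1, -1, -1, -1, -1, 1, 1, 1, 1],
  force=25,
)

```text
time_s: 5.48
eef_pos: [0.4974, -0.3211, 0.1054]
tcp_rot: [3.139, -0.001, 0.249]
contact_force: [-1.0, 0.8, 6.0]
grip_width: 0.673
grip_force: 27.0
```

Emit:
step_arm(
  slide=[
    [0, 0, 0],
    [0, 0, 0],
    [0, 0, 0],
    [0, 0, 0],
    [0, 0, 0],
    [0, 0, 0],
    [0, 0, 0],
    [0, 0, 0],
    [0, 0, 0],
  ],
  turn=[
    [0, 0, 0.3],
    [0, 0, 0.3],
    [0, 0, 0.3],
    [0, 0, 0.3],
    [0, 0, 0.3],
    [0, 0, 0.3],
    [0, 0, 0.3],
    [0, 0, 0],
    [0, 0, 0],
  ],
  grip=[1, 1, 1, 1, 1, 1, 1, 1, 1],
)

```text
time_s: 6.6
eef_pos: [0.4978, -0.3222, 0.1056]
tcp_rot: [3.141, -0.005, -0.797]
contact_force: [0.6, -3.5, 5.8]
grip_width: 0.668
grip_force: 26.8
```

Emit:
step_arm(
  slide=[
    [0, 0, 0],
    [0, 0, 0],
    [0, 0, 0],
    [0, 0, -0.8],
    [0, 0, -1],
    [0, 0, -1],
    [0, 0, -1],
    [0, 0, -1],
    [0, 0, -1],
    [-1, 0, -0.5],
    [-1, 0, 0],
    [-0.5, 0, 0],
    [0, 0, 0],
  ],
  turn=[
    [0, 0, 0],
    [0, 0, 0],
    [0, 0, 0],
    [0, 0, 0],
    [0, 0, -0.3],
    [0, 0, -0.3],
    [0, 0, -0.3],
    [0, 0, -0.3],
    [0, 0, -0.3],
    [0, 0, -0.3],
    [0, 0, 0],
    [0, 0, 0],
    [0, 0, 0],
  ],
  grip=[-1, -1, -1, -1, -1, -1, -1, -1, -1, -1, -1, -1, -1],
)

```text
time_s: 8.22
eef_pos: [0.434, -0.323, 0.2614]
tcp_rot: [-3.141, -0.0, 0.098]
contact_force: [1.2, -0.6, -0.4]
grip_width: 1.003
grip_force: 0.0
```

```bash
python3 - <<'E'
from h import *
import pickle
c,im=snap('wrist','w2.png');pickle.dump(c,open('c2.pkl','wb'))
q=ctrl.silhouettes('jar','wrist')[0]; x,y,w,h=q['box']; print(q['box'],q['confidence'])
x0=int(max(0,x-70));y0=int(max(0,y-45)); cr=im[y0:y0+150,x0:x0+200,::-1]; print(x0,y0,cr.shape)
cv2.imwrite('pics/w2c.png',cv2.resize(cr,None,fx=4,fy=4,interpolation=cv2.INTER_CUBIC))
E
```

```text
[138.7, 71.3, 155.8, 77.3] 0.71
68 26 (150, 200, 3)
```

View pics/w2c.png

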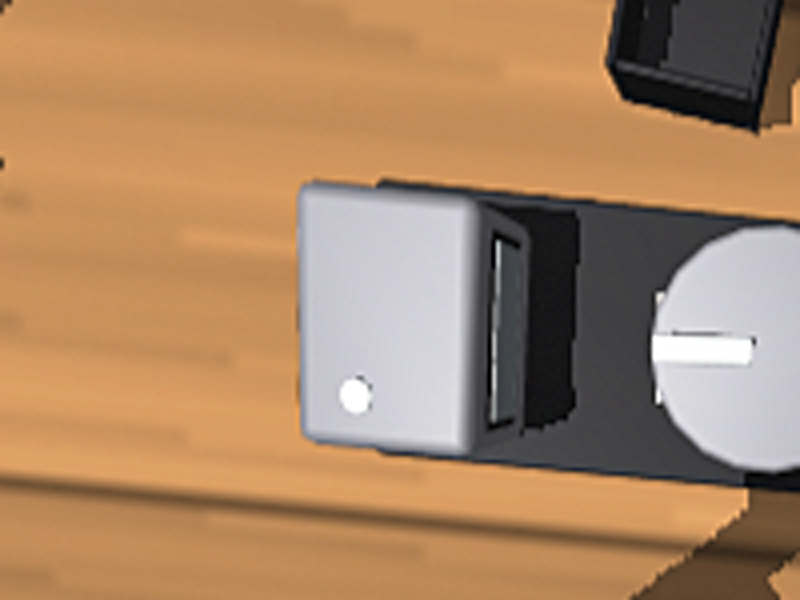

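The label now faces the scanner: its rib runs from (256,113) to (231,113) in the wrist picture. I'll work out the remaining angle, then move on to the clip.

```bash
python3 - <<'E'
from h import *
import pickle
c=pickle.load(open('c2.pkl','rb'))
f=lambda L:np.array(L)/4.+[68,26]-0.4
a=lambda r:(r.round(4).tolist(),np.arctan2(*(r[1]-r[0])[[1,0]]))
print('rib',a(atz(c,f([[752,350],[653,348]]),.121)))
l=atz(c,f([[658,290],[658,403]]),.069);print('label',a(l))
print('plate near',a(atz(c,f([[800,490],[380,453]]),.006)))
print('plate far',a(atz(c,f([[800,222],[380,181]]),.006)))
b=atz(c,f([[472,200],[468,450]]),.078);print('block',a(b))
print('lid',atz(c,f([[772,348]]),.115))
# clip, rail, card from top
c=ctrl.get_calibration('top');ctrl.snapshot('top')
for t,z in(('clip',.1),('rail',.05),('card',.06)):
    q=ctrl.silhouettes(t,'top')[0];ys,xs=np.nonzero(q['mask']);print(t,q['confidence'],atz(c,[[xs.mean(),ys.mean()]],z))
E
```

```text
rib ([[0.4999, -0.3171, 0.121], [0.4981, -0.2937, 0.121]], np.float64(1.6483677499069593))
label ([[0.5135, -0.2895, 0.069], [0.4827, -0.2918, 0.069]], np.float64(-3.0661123821828875))
plate near ([[0.4544, -0.3389, 0.006], [0.453, -0.1919, 0.006]], np.float64(1.580329854503756))
plate far ([[0.5421, -0.3292, 0.006], [0.5413, -0.1912, 0.006]], np.float64(1.5765383903673549))
block ([[0.5311, -0.2393, 0.078], [0.4651, -0.2402, 0.078]], np.float64(-3.127811762441184))
lid [[ 0.50086962 -0.32187789  0.115     ]]
clip 0.73 [[0.74544359 0.19917303 0.1       ]]
rail 0.75 [[0.49057969 0.00092454 0.05      ]]
card 0.66 [[0.5459165  0.26776942 0.06      ]]
```

Emit:
step_arm(
  slide=[
    [0.11, -0.96, 0],
    [0.11, -0.96, 0],
    [0.11, -0.96, 0],
    [0.11, -0.96, 0],
    [0.11, -0.96, 0],
    [0.11, -0.96, 0],
    [0.11, -0.96, 0],
    [0.11, -0.96, 0],
    [0.11, -0.96, 0],
    [0.11, -0.96, 0],
    [0.11, -0.96, 0],
    [0, 0, 0],
  ],
  turn=[
    [0, 0, 0],
    [0, 0, 0],
    [0, 0, 0],
    [0, 0, 0],
    [0, 0, 0],
    [0, 0, 0],
    [0, 0, 0],
    [0, 0, 0],
    [0, 0, 0],
    [0, 0, 0],
    [0, 0, 0],
    [0, 0, 0],
  ],
  grip=[-1, -1, -1, -1, -1, -1, -1, -1, -1, -1, -1, -1],
)

```text
time_s: 10.02
eef_pos: [0.4379, -0.0549, 0.2618]
tcp_rot: [-3.142, -0.0, 0.102]
contact_force: [0.4, 0.8, -0.1]
grip_width: 0.998
grip_force: 0.0
```

```bash
cat > look.py <<'E'
import sys,pickle
from h import *
n=sys.argv[1]; s=ctrl.get_state(); print(s['time_s'],s['eef_pos'],s['tcp_rot'])
c,im=snap('wrist',n+'.png'); pickle.dump(c,open(n+'.pkl','wb'))
for t in sys.argv[2:]:
    for q in ctrl.silhouettes(t,'wrist')[:2]:
        ys,xs=np.nonzero(q['mask']); print(t,round(q['confidence'],2),np.round(q['box'],1),xs.mean().round(1),ys.mean().round(1))
E
python3 look.py w3 clip rail
```

```text
10.025 [ 0.43790528 -0.05491258  0.26177747] [-3.14150864e+00 -4.97649211e-04  1.02284383e-01]
clip 0.62 [185.4  65.4  57.1  47.3] 213.2 88.4
clip 0.19 [ 2.   3.5 58.  77.3] 24.2 40.6
rail 0.66 [183.2  59.7  75.5  94.3] 221.0 112.4
```

Emit:
step_arm(
  slide=[
    [-0.2, -1, 0],
    [-0.2, -1, 0],
    [-0.2, -1, 0],
    [0, 0, 0],
  ],
  turn=[
    [0, 0, 0],
    [0, 0, 0],
    [0, 0, 0],
    [0, 0, 0],
  ],
  grip=[-1, -1, -1, -1],
)

```text
time_s: 10.68
eef_pos: [0.4158, 0.0163, 0.2616]
tcp_rot: [3.142, -0.0, 0.1]
contact_force: [0.0, -0.8, 1.2]
grip_width: 1.0
grip_force: 0.0
```

```bash
python3 look.py w4 clip rail; python3 - <<'E'
import cv2,numpy as np
a=[cv2.resize(cv2.imread(f'pics/{n}.png')[0:200],(768,300),interpolation=cv2.INTER_CUBIC) for n in('w3','w4')]
cv2.imwrite('pics/w34.png',np.vstack(a))
E
```

```text
10.675 [0.41581044 0.01627799 0.26156778] [ 3.14151296e+00 -1.42801517e-05  9.99288875e-02]
clip 0.69 [261.9  47.5  61.7  47.4] 290.5 74.6
rail 0.85 [239.3  45.6  74.9  94.6] 271.7 104.4
```

View pics/w34.png

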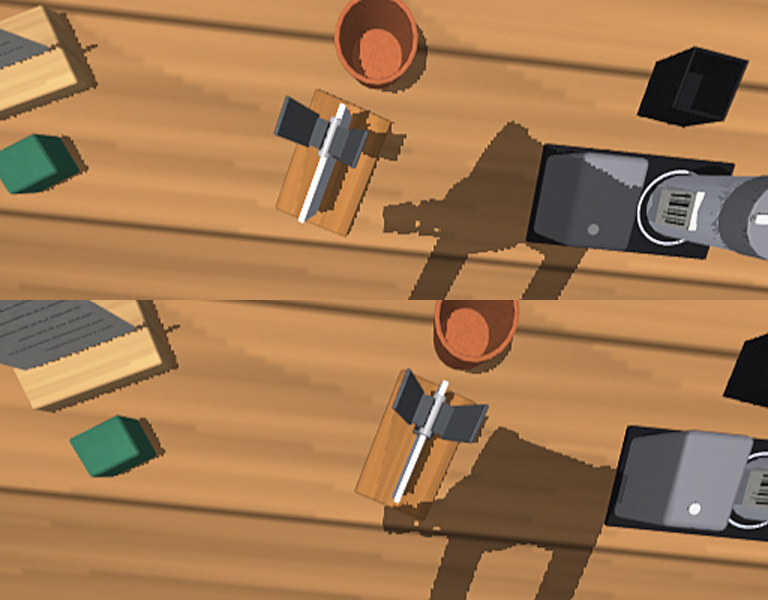

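Both views show the clip near the far end of its rail, with the pot behind it. The jar's label faces the window. I'll zoom in to triangulate the handles.

```bash
python3 - <<'E'
import cv2,numpy as np
a=cv2.imread('pics/w3.png')[50:160,170:270];b=cv2.imread('pics/w4.png')[40:150,230:330]
cv2.imwrite('pics/z34.png',cv2.resize(np.hstack([a,b]),None,fx=4,fy=4,interpolation=cv2.INTER_CUBIC))
E
```

```text
(no output)
```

View pics/z34.png

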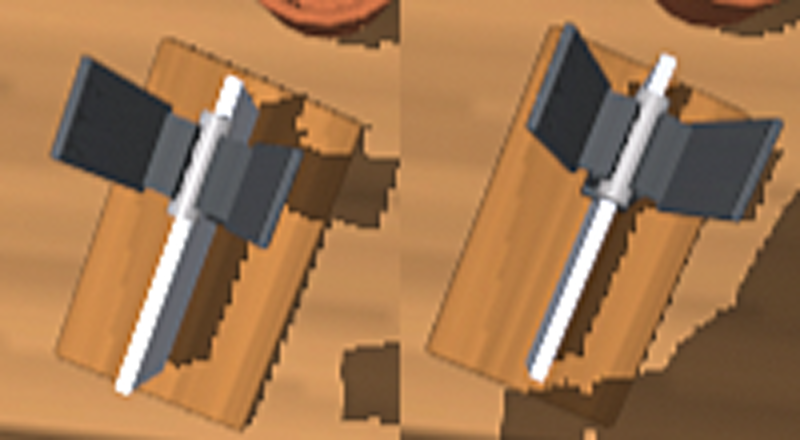

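```bash
python3 - <<'E'
from h import *
import pickle
c3,c4=[pickle.load(open(n+'.pkl','rb')) for n in('w3','w4')]
A=np.array([[83,58],[54,157],[299,150],[266,246],[213,115],[185,215],[233,80],[125,390]])/4+[170,50]-.4
B=(np.array([[570,26],[530,126],[780,122],[740,218],[657,95],[613,205],[668,58],[538,378]])-[400,0])/4+[230,40]-.4
def tri(p,q):
    o,v=ray(c3,p);o2,v2=ray(c4,q);t=np.linalg.lstsq(np.c_[v[0],-v2[0]],o2-o,rcond=None)[0];return (o+v[0]*t[0]+o2+v2[0]*t[1])/2
P=np.array([tri(a,b) for a,b in zip(A,B)])
for n,p in zip(['LH1','LH2','RH1','RH2','pin1','pin2','rail1','rail2'],P):print(n,p.round(4))
print('handles mid',P[:4].mean(0))
an=lambda a,b:round(np.arctan2(*(b-a)[[1,0]]),3)
print('along x:',an(P[1],P[0]),an(P[3],P[2]),an(P[5],P[4]),an(P[7],P[6]),'y:',an(P[2],P[0])-1.571,an(P[3],P[1])-1.571)
for c,X in((c3,A),(c4,B)):
    r=atz(c,X[6:8],.075);p=atz(c,X[4:6],.084);h=atz(c,X[:4],.1225)
    print('rail@.075',r.round(4),np.linalg.norm(r[0]-r[1]),an(r[1],r[0]),'pin mid',p.mean(0).round(4),an(p[1],p[0]),'h',h.mean(0).round(4),an(h[1],h[0]),an(h[3],h[2]))
E
```

```text
LH1 [0.5399 0.0135 0.125 ]
LH2 [0.5187 0.02   0.1227]
RH1 [ 0.5256 -0.0362  0.1226]
RH2 [ 0.5039 -0.0303  0.1232]
pin1 [ 0.5347 -0.0117  0.0877]
pin2 [ 0.5088 -0.0047  0.0766]
rail1 [ 0.5456 -0.0149  0.0759]
rail2 [0.4597 0.0101 0.0734]
handles mid [ 0.52202473 -0.00823829  0.12338534]
along x: -0.296 -0.262 -0.264 -0.283 y: -0.28 -0.2869999999999999
rail@.075 [[ 0.5456 -0.0148  0.075 ]
 [ 0.46    0.0098  0.075 ]] 0.08911130643328502 -0.28 pin mid [ 0.5225 -0.0083  0.084 ] -0.217 h [ 0.5221 -0.0081  0.1225] -0.26 -0.257
rail@.075 [[ 0.5458 -0.015   0.075 ]
 [ 0.4598  0.0102  0.075 ]] 0.0896164332137172 -0.284 pin mid [ 0.5211 -0.0083  0.084 ] -0.277 h [ 0.5222 -0.0083  0.1225] -0.301 -0.265
```

Emit:
step_arm(
  slide=[
    [0, 0, 0],
    [0, 0, 0],
    [0, 0, 0],
    [0, 0, 0],
    [0.87, -0.05, 0],
    [0.87, -0.05, 0],
    [0.87, -0.05, 0],
    [0.87, -0.05, 0],
    [0.87, -0.05, 0],
    [0, 0, 0.98],
    [0, 0, 0.98],
    [0, 0, 0.98],
    [0, 0, 0.98],
    [0, 0, 0.98],
    [0, 0, 0.5],
    [0, 0, 0.5],
    [0, 0, 0],
    [0, 0, 0],
  ],
  turn=[
    [0, 0, 0.19],
    [0, 0, 0.19],
    [0, 0, 0.19],
    [0, 0, 0.19],
    [0, 0, 0],
    [0, 0, 0],
    [0, 0, 0],
    [0, 0, 0],
    [0, 0, 0],
    [0, 0, 0],
    [0, 0, 0],
    [0, 0, 0],
    [0, 0, 0],
    [0, 0, 0],
    [0, 0, 0],
    [0, 0, 0],
    [0, 0, 0],
    [0, 0, 0],
  ],
  grip=[-1, -1, -1, -1, -1, -1, -1, -1, -1, -1, -1, -1, -1, -1, -1, -1, -1, -1],
  force=32,
)

```text
time_s: 13.08
eef_pos: [0.523, -0.0085, 0.1146]
tcp_rot: [-3.142, -0.001, -0.281]
contact_force: [0.4, 0.6, 0.8]
grip_width: 1.002
grip_force: 0.0
```

Emit:
step_arm(
  slide=[
    [0, 0, 0],
    [0, 0, 0],
    [0, 0, 0],
    [0, 0, 0],
    [0, 0, 0],
    [0, 0, 0],
    [0, 0, 0],
  ],
  turn=[
    [0, 0, 0],
    [0, 0, 0],
    [0, 0, 0],
    [0, 0, 0],
    [0, 0, 0],
    [0, 0, 0],
    [0, 0, 0],
  ],
  grip=[1, 1, 1, 1, 1, 1, 1],
  force=32,
)

```text
time_s: 13.95
eef_pos: [0.5244, -0.0087, 0.1166]
tcp_rot: [-3.141, -0.006, -0.281]
contact_force: [-0.9, -0.1, 13.2]
grip_width: 0.292
grip_force: 32.9
```

Emit:
step_arm(
  slide=[
    [0, 0, -0.3],
    [0, 0, -0.5],
    [0, 0, -0.7],
    [0, 0, -0.8],
    [0, 0, -0.9],
    [0, 0, -0.9],
    [0, 0, -0.9],
    [0, 0, -0.9],
    [0, 0, 0],
    [0, 0, 0],
  ],
  turn=[
    [0, 0, 0],
    [0, 0, 0],
    [0, 0, 0],
    [0, 0, 0],
    [0, 0, 0],
    [0, 0, 0],
    [0, 0, 0],
    [0, 0, 0],
    [0, 0, 0],
    [0, 0, 0],
  ],
  grip=[1, 1, 1, 1, 1, 1, 1, 1, 1, 1],
)

```text
time_s: 15.2
eef_pos: [0.5219, -0.0082, 0.2608]
tcp_rot: [3.142, 0.001, -0.281]
contact_force: [-0.1, 0.0, -1.1]
grip_width: 0.291
grip_force: 31.6
```

```bash
python3 look.py w5 clip card card_edge rail; python3 - <<'E'
from h import *
c,im=snap('scene','s5.png')
for t in('clip','card'):
    for q in ctrl.silhouettes(t,'scene')[:2]: print(t,q['confidence'],q['box'])
a=cv2.imread('pics/s5.png')[130:290,215:385]; b=cv2.imread('pics/w5.png')
cv2.imwrite('pics/s5c.png',np.hstack([cv2.resize(a,None,fx=2.4,fy=2.4,interpolation=cv2.INTER_CUBIC),cv2.resize(b,(384,384))[:384]]))
E
```

```text
15.2 [ 0.52190387 -0.00817366  0.26080917] [ 3.14151366e+00  1.16196465e-03 -2.81188019e-01]
clip 0.84 [229.1 193.1  50.4  93. ] 254.5 230.7
card 0.95 [  0.6 159.1 105.9  77.6] 53.8 197.3
card_edge 0.75 [1.000e-01 1.543e+02 1.018e+02 8.250e+01] 53.5 197.5
rail 0.74 [231.  138.7  47.2  65.2] 254.3 167.3
rail 0.67 [378.6  73.3 133.4 103.3] 435.2 128.5
clip 0.63 [259.3, 126.2, 13.6, 26.1]
card 0.96 [302.1, 226.5, 43.6, 43.5]
```

View pics/s5c.png

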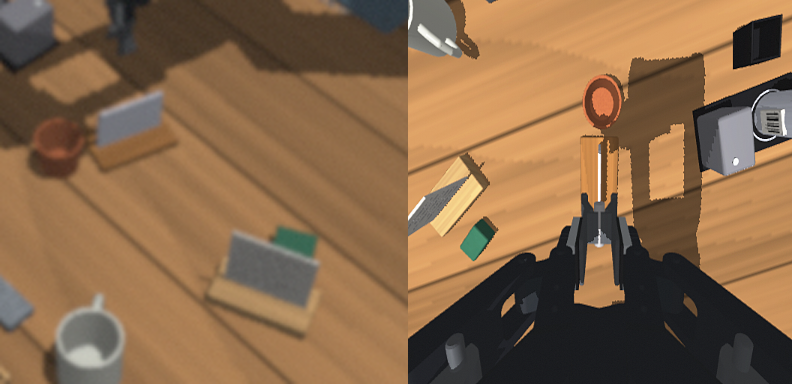

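Left half (scene camera): the rail is empty and the bystanders are untouched. Right half (wrist): the clip is held open, with the pin at about (600,243) in the composite and the card at (445,195). Next I'll measure the card from two wrist positions.

Emit:
step_arm(
  slide=[
    [-0.48, -0.88, 0],
    [-0.48, -0.88, 0],
    [-0.48, -0.88, 0],
    [-0.48, -0.88, 0],
    [0, 0, 0],
  ],
  turn=[
    [0, 0, 0],
    [0, 0, 0],
    [0, 0, 0],
    [0, 0, 0],
    [0, 0, 0],
  ],
  grip=[1, 1, 1, 1, 1],
)

```text
time_s: 16.23
eef_pos: [0.5003, 0.0909, 0.2615]
tcp_rot: [-3.141, 0.0, -0.279]
contact_force: [0.5, -1.3, -1.8]
grip_width: 0.29
grip_force: 31.7
```

```bash
python3 look.py w6 clip card
```

```text
16.225 [0.50025321 0.09085902 0.261498  ] [-3.14136107e+00  2.86414736e-04 -2.78833240e-01]
clip 0.69 [228.5 192.4  50.7  93.2] 254.1 231.2
card 0.63 [ 37.4 120.  127.6  90.6] 110.0 165.1
```

Emit:
step_arm(
  slide=[
    [0.4, -0.8, 0],
    [0.4, -0.8, 0],
    [0.4, -0.8, 0],
    [0.4, -0.8, 0],
    [0.4, -0.8, 0],
    [0, 0, 0],
    [0, 0, 0],
    [0, 0, 0],
    [0, 0, 0],
    [0, 0, 0],
    [0, 0, 0],
    [0, 0, 0],
    [0, 0, 0],
    [0, 0, 0],
    [0, 0, 0],
    [0, 0, 0],
    [0, 0, 0],
    [0, 0, 0],
    [0, 0, 0],
  ],
  turn=[
    [0, 0, 0],
    [0, 0, 0],
    [0, 0, 0],
    [0, 0, 0],
    [0, 0, 0],
    [0, 0, -0.335],
    [0, 0, -0.335],
    [0, 0, -0.335],
    [0, 0, -0.335],
    [0, 0, -0.335],
    [0, 0, -0.335],
    [0, 0, -0.335],
    [0, 0, -0.335],
    [0, 0, -0.335],
    [0, 0, -0.335],
    [0, 0, -0.335],
    [0, 0, -0.335],
    [0, 0, -0.335],
    [0, 0, 0],
  ],
  grip=[1, 1, 1, 1, 1, 1, 1, 1, 1, 1, 1, 1, 1, 1, 1, 1, 1, 1, 1],
)

```text
time_s: 18.75
eef_pos: [0.5769, 0.1707, 0.2613]
tcp_rot: [-3.141, 0.0, 1.894]
contact_force: [-0.7, 0.7, -1.0]
grip_width: 0.289
grip_force: 31.7
```

```bash
python3 look.py w7 clip card; python3 - <<'E'
import cv2,numpy as np
a=cv2.imread('pics/w6.png');b=cv2.imread('pics/w7.png')
cv2.imwrite('pics/w67.png',np.hstack([cv2.resize(a[90:290,0:200],(400,400),interpolation=cv2.INTER_CUBIC),cv2.resize(b[0:200,155:355],(400,400),interpolation=cv2.INTER_CUBIC)]))
E
```

```text
18.75 [0.57691561 0.17073768 0.26129999] [-3.14129298e+00  1.95270592e-04  1.89352186e+00]
clip 0.88 [227.9 192.6  53.1  92.3] 254.7 230.8
card 0.97 [236.9   5.7  48.8 123.1] 261.9 72.9
```

View pics/w67.png

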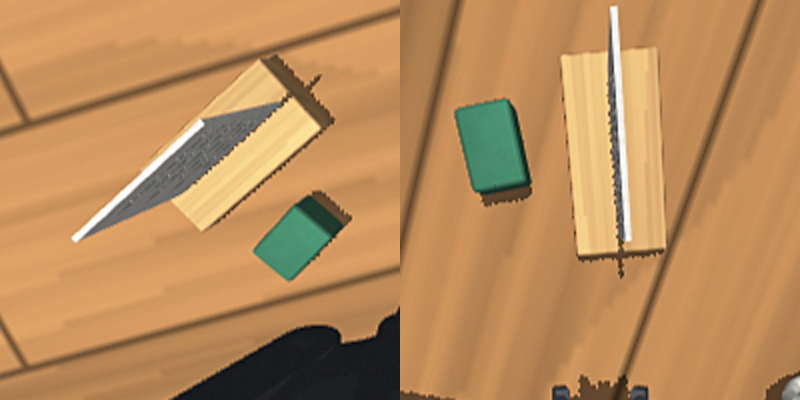

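Left (w6): the card's top edge runs from (75,240) to (202,122). Right (w7): it runs from (614,7) to (628,241), almost in line with the tool. The tin stands off to the side.

```bash
python3 - <<'E'
from h import *
import pickle
c6,c7=[pickle.load(open(n+'.pkl','rb')) for n in('w6','w7')]
def strip(n,x0,y0,w,h):
    im=cv2.imread('pics/'+n+'.png').min(2)[y0:y0+h,x0:x0+w]; k,l,st,_=cv2.connectedComponentsWithStats((im>190).astype(np.uint8)); i=1+np.argmax(st[1:,4]); ys,xs=np.nonzero(l==i); P=np.c_[xs+x0,ys+y0].astype(float)
    m=P.mean(0);V=np.linalg.svd(P-m)[2][0];t=(P-m)@V; return m,np.array([m+V*(t.min()),m+V*t.max()]),len(P)
r6=strip('w6',30,140,80,80);r7=strip('w7',245,0,40,130)
for r,c in((r6,c6),(r7,c7)):
    a=atz(c,r[1],.115); d=a[1]-a[0]; print(r[1].round(1).tolist(),r[2],a.round(4).tolist(),np.linalg.norm(d),np.arctan2(d[1],d[0]),'mid',a.mean(0).round(4))
def tri(p,q):
    o,v=ray(c6,p);o2,v2=ray(c7,q);t=np.linalg.lstsq(np.c_[v[0],-v2[0]],o2-o,rcond=None)[0];return ((o+v[0]*t[0]+o2+v2[0]*t[1])/2).round(4), np.linalg.norm(o+v[0]*t[0]-o2-v2[0]*t[1])
E6=r6[1][np.argsort(r6[1][:,0])];E7=r7[1][np.argsort(r7[1][:,1])]
print([tri(a,b) for a,b in zip(E6,E7)])
s=ctrl.get_state();print(s['eef_pos'],s['tcp_rot'],s['qpos'])
# held clip: pin visible in wrist image: bright grey around (256,243)
c,im=snap('scene');
for t in['clip']:
    for q in ctrl.silhouettes(t,'scene')[:3]:
        ys,xs=np.nonzero(q['mask']);print(t,q['confidence'],q['box'],xs.mean(),ys.max(),xs[ys==ys.max()])
p=s['eef_pos'];print('expected scene px of mouth tip(-.072) and TCP',proj(c,[p-[0,0,.072],p-[0,0,.069],p,p+[0,0,.01]]))
cv2.imwrite('pics/s8c.png',cv2.resize(im[90:230,230:410,::-1],None,fx=4.2,fy=4.2,interpolation=cv2.INTER_CUBIC))
E
```

```text
[[100.5, 150.5], [36.5, 209.5]] 283 [[0.5717, 0.2319, 0.115], [0.5327, 0.3239, 0.115]] 0.09994892735912295 1.9721333957967793 mid [0.5522 0.2779 0.115 ]
[[261.4, 2.9], [268.8, 120.0]] 367 [[0.5325, 0.3241, 0.115], [0.5716, 0.2317, 0.115]] 0.1003310578654425 -1.1705110880672969 mid [0.552  0.2779 0.115 ]
[(array([0.5326, 0.3241, 0.1148]), np.float64(0.00018958884578131974)), (array([0.5716, 0.2317, 0.1154]), np.float64(0.0001550972924140901))]
[0.57669618 0.17124302 0.26138545] [-3.14139108e+00  5.56025540e-05  1.89273522e+00] [ 1.03462727e-01  3.44812655e-01  1.38713855e+00 -9.92524021e-05
  1.40982617e+00 -2.18460246e-01]
clip 0.64 [290.6, 174.7, 14.2, 25.5] 295.16 200 [293 294 295]
expected scene px of mouth tip(-.072) and TCP [[295.3959374  196.75626239]
 [295.48807949 196.04872132]
 [297.71442356 178.97744436]
 [298.055126   176.36910491]]
```

View pics/s8c.png

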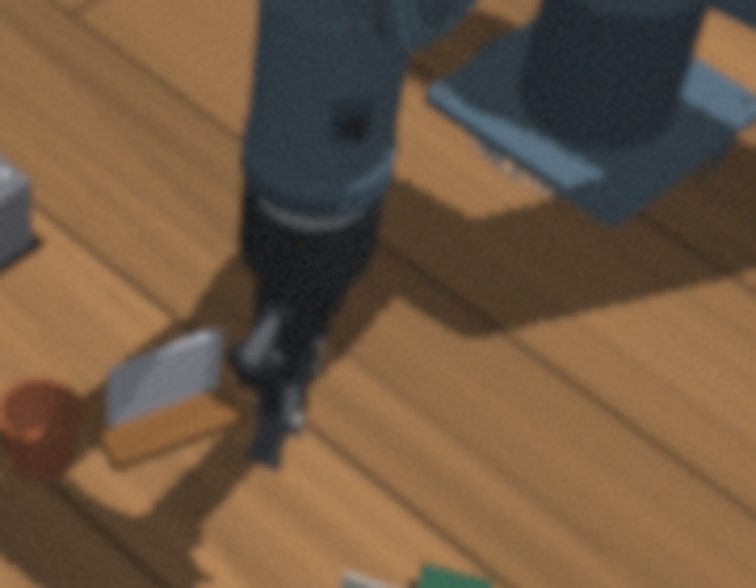

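The scene view shows the clip hanging upright in the fingers, with its jaw tip at crop (265,467), which is full-picture (293,201). I'll check how far the clip sits below the TCP using both this and the pin in the wrist picture.

```bash
python3 - <<'E'
from h import *
import pickle
from scipy.spatial.transform import Rotation as R
s=ctrl.get_state();p=s['eef_pos'];T=R.from_euler('xyz',s['tcp_rot']).as_matrix()
c=ctrl.get_calibration('scene')
for h in(.067,.070,.073,.076):
    print(h,[proj(c,p+T@[x,y,h])[0].round(1).tolist() for x in(-12,12) for y in(-.013,.013) for x in[x/1000]])
cw=pickle.load(open('w7.pkl','rb'));im=cv2.imread('pics/w7.png').min(2)
print(im[222:262:2,246:266:2])
for h in(.030,.034,.038): print(h,proj(cw,[p+T@[x,0,h] for x in(-.014,.010,.012,.014)]).round(1).tolist())
E
```

```text
0.067 [[293.7, 190.4], [293.4, 199.1], [302.0, 193.9], [293.4, 199.1]]
0.07 [[293.6, 191.1], [293.3, 199.8], [301.9, 194.7], [293.3, 199.8]]
0.073 [[293.5, 191.8], [293.2, 200.5], [301.8, 195.4], [293.2, 200.5]]
0.076 [[293.4, 192.5], [293.1, 201.2], [301.7, 196.1], [293.2, 201.2]]
[[ 93  65  64  89 217 189  56  67  93  94]
 [ 69  44  42  38  91  87  38  42  40  38]
 [ 43  45  45  38 100  87  43  47  44  46]
 [ 42  45  44  39 100  89  44  46  44  46]
 [ 42  44  44  40  99  90  43  46  46  46]
 [ 42  44  45  39 100  89  43  46  45  45]
 [ 43  45  46  39 101  89  43  47  45  44]
 [ 44  43  44  39 101  89  43  46  46  46]
 [ 43  46  45  40 100  80  43  47  45  46]
 [ 41  44  45  41 101  74  44  47  46  44]
 [ 41  42  40  38 100  72  40  45  42  41]
 [ 26  66  89  90  98  95  88  87  46  46]
 [ 25  32  68  93  93  93  85  54  44  46]
 [ 30  39  43  43  40  42  43  45  46  46]
 [ 34  44  43  45  45  45  45  45  45  46]
 [ 40  44  43  45  45  47  45  47  47  44]
 [ 43  45  46  45  44  45  45  44  45  44]
 [ 43  44  45  45  47  43  43  45  43  43]
 [ 45  45  44  47  46  43  44  44  44  42]
 [ 44  45  46  46  45  44  46  44  43  43]]
0.03 [[253.8, 243.5], [253.7, 207.4], [253.7, 204.3], [253.7, 201.1]]
0.034 [[253.8, 240.6], [253.8, 205.2], [253.8, 202.2], [253.8, 199.1]]
0.038 [[253.9, 237.9], [253.8, 203.2], [253.8, 200.2], [253.8, 197.1]]
```

Emit:
step_arm(
  slide=[
    [0, 0, 0],
    [0.88, 0.15, 0],
    [0.88, 0.15, 0],
    [0.88, 0.15, 0],
    [0.88, 0.15, 0],
    [0.88, 0.15, 0],
    [0, 0, 0],
    [0, 0, 0.6],
    [0, 0, 0],
    [0, 0, 0],
  ],
  turn=[
    [0, 0, -0.16],
    [0, 0, 0],
    [0, 0, 0],
    [0, 0, 0],
    [0, 0, 0],
    [0, 0, 0],
    [0, 0, 0],
    [0, 0, 0],
    [0, 0, 0],
    [0, 0, 0],
  ],
  grip=[1, 1, 1, 1, 1, 1, 1, 1, 1, 1],
)

```text
time_s: 20.25
eef_pos: [0.5505, 0.2795, 0.2461]
tcp_rot: [-3.141, 0.0, 1.975]
contact_force: [-0.3, -0.4, -0.7]
grip_width: 0.29
grip_force: 31.7
```

Emit:
step_arm(
  slide=[
    [0, 0.03, 0.6],
    [0, 0, 0.6],
    [0, 0, 0.6],
    [0, 0, 0.5],
    [0, 0, 0.4],
    [0, 0, 0.3],
    [0, 0, 0.14],
    [0, 0, 0],
    [0, 0, 0],
  ],
  turn=[
    [0, 0, 0],
    [0, 0, 0],
    [0, 0, 0],
    [0, 0, 0],
    [0, 0, 0],
    [0, 0, 0],
    [0, 0, 0],
    [0, 0, 0],
    [0, 0, 0],
  ],
  grip=[1, 1, 1, 1, 1, 1, 1, 1, 1],
)

```text
time_s: 21.38
eef_pos: [0.5513, 0.2806, 0.1685]
tcp_rot: [3.141, 0.0, 1.976]
contact_force: [-0.3, -0.7, -0.5]
grip_width: 0.286
grip_force: 31.7
```

```bash
python3 look.py w9 clip card; python3 - <<'E'
from h import *
s=ctrl.get_state();print(s['contact_force'],s['torque'],s['qvel'].round(3) if hasattr(s['qvel'],'round') else s['qvel'])
c,im=snap('scene')
a=im[185:290,285:365,::-1]; b=cv2.imread('pics/w9.png')[150:290,180:330]
cv2.imwrite('pics/f.png',np.hstack([cv2.resize(a,(400,525),interpolation=cv2.INTER_CUBIC),cv2.resize(b,(400,525),interpolation=cv2.INTER_CUBIC)]))
E
```

```text
21.375 [0.55133133 0.28064303 0.1685498 ] [3.14061197e+00 9.55746839e-05 1.97632657e+00]
clip 0.73 [226.3 191.   55.7  92.9] 254.7 230.0
card 0.77 [225.6 122.6  55.7 151.9] 253.2 163.5
card 0.31 [228.9 192.1  52.7  92.4] 254.1 230.6
[ 0.56936055 -0.52536262 -1.23827736] [ 0.0170742  -0.02225184  0.0140474 ] [ 0.001  0.003  0.002  0.001  0.001 -0.001]
```

View pics/f.png

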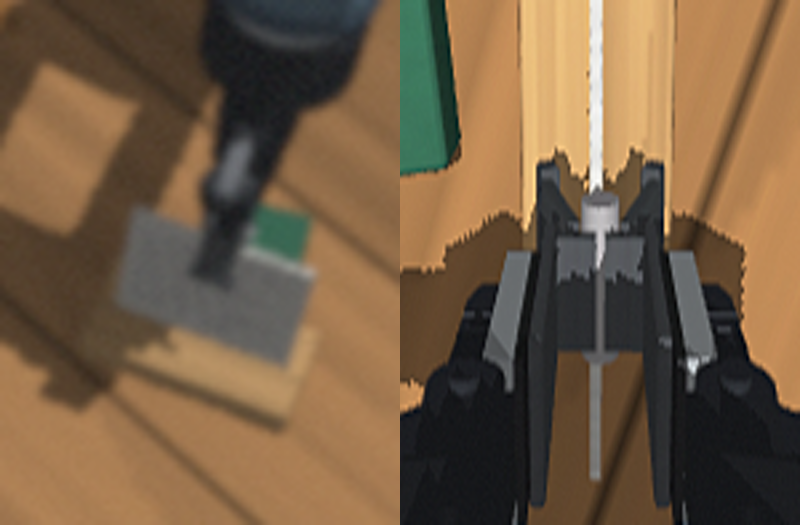

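The left half shows the front jaw over the card's middle, with its tip about 20 mm below the edge. The right half shows the white edge at (597,150) centred between the two jaws, with no contact force. Handing in now.

```bash
python3 -c "
from workcell import ctrl
print(ctrl.close_job())"
```

```text
the job is handed in; nothing more can be done
None
```

I handed the job in at about 21 s: the jar's label is within about 0.07 rad of facing the scanner window, and the clip is held squeezed open over the middle of the card's top edge, its jaw tips about 17 mm below it and clear of the card; the hand-in returned no verdict.

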